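Push one notebook out to match the other at the counter edge

TASK

Two flat notebooks lie on the bar; the left one already sticks out past the long guest-side edge so that a guest can get their fingers under it. Push the other one away from the robot until it sticks out just as far, square to the edge, its leading end in line with the end of the first. Only push or slide it along the counter, never lift it, tip it or let it fall, and leave the first notebook, the mug, the spice jar and the candle where they are.

Things in the scene. Friction and masses are not known exactly. Their poses are not given: they have to be found in the camera images.
- notebook: the notebook to push: closed dark-blue notebook lying flat on the counter, 0.23 kg give or take, 210 mm long (its x axis), 152 mm wide (its y axis); its solid body is 11 mm thick and reaches 104 mm either way along x, and from -75 to +71 mm along y. Origin at the centre of its underside, z up. At the start its x axis points towards the guest-side edge, up to about 26 degrees off square, and it lies wholly on the counter. It slides freely with ordinary friction.
- notebook2: the notebook to match, of the same make, look and size as the other: it lies farther to the left, square to the guest-side edge, its x axis pointing out over it, and its leading end sticks out 14 to 71 mm past the edge. Loose. Origin at the centre of its underside.
- counter_edge (a point): a point on the top rim of the guest-side edge of the bar counter (the long straight edge on the side away from the robot, where the bar stool stands), level with the counter top. Its x axis is level, square to the edge, and points out over the drop, away from the counter; its y axis runs along the edge; z up. The edge is straight for at least 0.4 m either way. Beyond it the floor is 0.82 m below.
- mug: white mug, 86 mm wide, 116 mm with its handle, 91 mm tall, standing upright near the work; origin at the centre of its underside. A bystander.
- spice: spice jar of clear glass with a pale cap, 44 mm across, 109 mm tall, standing upright near the work; origin at the centre of its underside. A bystander.
- candle: pale green candle in a glass jar, 76 mm across, 90 mm tall, standing upright near the work; origin at the centre of its underside. A bystander.

How it is judged (in metres and radians):
At the end, for the whole second after the job is handed in: The pushed notebook lies flat and still, square to the guest-side edge within 7 degrees, and sticks out as far as the other within 12 mm; the other is still square and within 10 mm of its place; mug, spice jar and candle stand upright within 20 mm of theirs (x of notebook in the frame of notebook2 between -0.012 and 0.012 m and angle between the x axis of notebook and the x axis of counter_edge, either way round below 0.12 rad and height (world z) of notebook between -0.005 and 0.005 m and angle between notebook's own z axis and vertical below 0.04 rad and linear speed of notebook below 0.01 m/s and distance of each of mug, spice, candle from where it was at the start of the episode below 0.02 m and angle between each of mug, spice, candle's own z axis and vertical below 0.15 rad and distance of notebook2 from where it was at the start of the episode below 0.01 m and angle between the x axis of notebook2 and the x axis of counter_edge, either way round below 0.06 rad); the robot touches nothing.
It fails at once if the notebook is lifted more than 10 mm (height (world z) of notebook above 0.01 m).
It fails at once if the notebook is tipped more than 7 degrees or falls over the edge (angle between notebook's own z axis and vertical above 0.12 rad or height (world z) of notebook below -0.02 m).
It fails at once if the mug, spice jar or candle is shifted more than 20 mm or tipped (distance of any of mug, spice, candle from where it was at the start of the episode above 0.02 m or angle between any of mug, spice, candle's own z axis and vertical above 0.25 rad).
It fails at once if the notebook that is to be matched is shifted more than 10 mm or tipped (distance of notebook2 from where it was at the start of the episode above 0.01 m or angle between notebook2's own z axis and vertical above 0.1 rad).
It also fails if it takes over 59 s, if anything falls off the work surface, if the arm or the gripper's body presses on something with over 40 N, if the wrist force passes 120 N, or if a joint passes its speed limit or range.

ROBOT

A 6-joint arm with a two-finger parallel gripper is mounted at the origin on a cart in front of the work surface, level with it; the furniture and walls round the work are solid. World frame = base frame: x ahead of the robot, y to its left, z up, the work surface at z = 0. Lengths are in m, angles in degrees, forces in N, time in s.
With the tool pointing down it reaches from about 0.3 to 0.85 m from the base axis. Payload 5.4 kg.
Tool frame: the origin (TCP) lies midway between the tips of the shut fingers; the grasp point (between the pads) lies 19 mm behind it; z points along the fingers, y is the direction in which the jaws open and shut (so a half turn about z gives the same grasp; the last joint's range is limited). The gripper opens to 85 mm and grips with 20 to 120 N. Pads are 22 mm wide; open, the fingers measure 114 mm over their backs; the gripper's body (76 mm by 85 mm) begins 54 mm behind the grasp point. The pads swing forward as they close: fully open they stand 13 mm farther back than shut.
Start: joints at [-87.783, 9.076, 91.501, -0, 79.423, -12.038], TCP at [0.142, -0.557, 0.231] pointing down, gripper open.
Joint ranges: [-166.64, 166.64], [-54.1, 131.32], [10.49, 154.53], [-73.88, 253.88], [9.74, 151.15], [-171.62, 171.62]. Speed limits (degrees/s): [147.25, 147.25, 180, 180, 180, 180].

INTERFACE

Orientations are given as a 3x3 rotation matrix whose columns are the frame's x, y, z axes.
In Python, from bench import robot, jaws, solve_ik, sensors, read_camera gives the robot as it stands. Calls block until the motion is done:
- robot.move_to(position, orientation): joint-space move of the TCP to a pose.
- robot.servo_line(position, orientation=None, rate=0.15): straight line of the TCP; orientation=None keeps the orientation; rate is the mean speed in m/s.
- robot.movej(angles): joint-space move.
- jaws.command_gripper(opening, f_grip=None): finger opening in m; f_grip is the grip in N (None keeps the last); returns when the fingers have stopped.
- robot.sleep(seconds).
- solve_ik(position, orientation): joint angles nearest the present ones, or None.
- sensors.get_obs(): the state.
- read_camera(name): name is "scene" or "top" or "wrist"; returns a dict with "frame" (384x512x3 uint8, red, green, blue), "z_map" (384x512 float32, m along the optical axis (not along the pixel's ray), 0 where there is no reading), "K" (3x3 intrinsics, pixels), "k1" (the pictures are not rectified: a ray, as slopes to the right and down, at radius r is drawn at 1 + k1 r^2 times it, then the intrinsics apply), "xyz" and "attitude" of the camera in the world. Camera axes: x right, y down, z forward; pixel columns grow to the right and rows downward; lengths in m; the calibration is good to about 2 mm. A picture is of the moment at which its call begins.
A pose or a line that the arm cannot do raises robot.PlanningError and nothing moves.
- robot.sign_off(): hands the job in, once; it reports no verdict.
The state is a dict: "clock": time; "joints": joint angles; "qvel": joint speeds; "effort": joint torques, N m; "tool_pos": TCP position; "tcp_rot": TCP orientation; "wrist_force": force on the tool from outside, world axes, zero at the start; "ft_torque": the same for the moment, N m; "gripper_width": finger opening in m.
Only numpy, scipy, OpenCV 4.12 (cv2) and the standard library are available. Lean on these libraries where they do the work, as an engineer would, in place of code of your own. Each camera call takes 0.05 s, during which the arm holds its last target. There are 200 camera calls.

## Working session

There is one attempt and no reset: what is moved stays moved. The work goes in short steps, each a Python script; the robot and the scene stay as the last script left them, time stands still between calls to the robot, and variables do not carry over. Pictures are saved under pics/ and viewed, about 8 in all and at most 12, crops included, and the job is handed in when it is done.

```bash
mkdir -p pics; ls; python3 - <<'E'
from bench import *
import cv2,numpy as np
ims=[]
for n in("scene","top"):
    c=read_camera(n); np.savez(f"pics/{n}0.npz",**c); cv2.imwrite(f"pics/{n}0.png",c["frame"][:,:,::-1]); print(n,c["K"].tolist(),c["k1"],c["xyz"],np.round(c["attitude"],3).tolist())
o=sensors.get_obs();print(o["clock"],o["tcp_rot"])
E
```

```text
pics
scene [[461.84067287249155, 0.0, 248.2251429679853], [0.0, 461.84067287249155, 190.17272929221787], [0.0, 0.0, 1.0]] 0.06559948321141668 [0.06734521 0.98383447 1.04587048] [[-0.834, -0.388, 0.393], [-0.552, 0.583, -0.596], [0.002, -0.714, -0.7]]
top [[362.18532512928493, 0.0, 259.9658216081428], [0.0, 362.18532512928493, 189.99962098277797], [0.0, 0.0, 1.0]] -0.09687551255053346 [0.54285447 0.15704494 1.24800465] [[-0.018, -0.997, 0.068], [-0.999, 0.016, -0.029], [0.028, -0.069, -0.997]]
0.1 [[ 9.69220231e-01  2.46195336e-01 -2.19686772e-05]
 [ 2.46195029e-01 -9.69218874e-01  1.66785478e-03]
 [ 3.89325610e-04 -1.62192717e-03 -9.99998609e-01]]
```

View pics/top0.png

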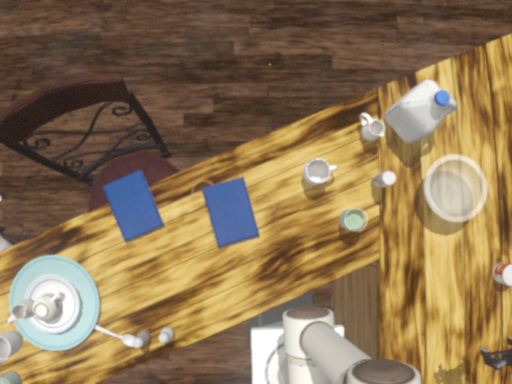

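View pics/scene0.png

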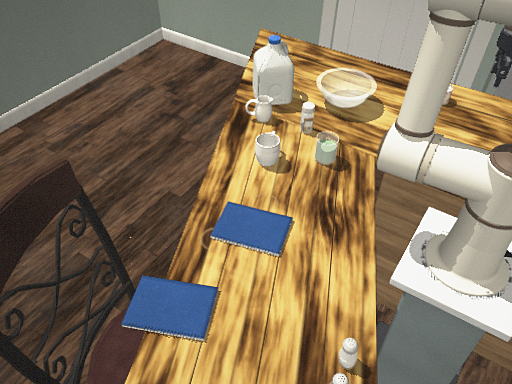

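The top view shows the notebook to push at about (231,212) and the reference at about (133,205), overhanging. The edge runs from (0,250) to (385,95). The mug (318,172), candle (353,220) and spice jar (385,180) are to the right.

```bash
cat > h.py <<'E'
import numpy as np,cv2
def rays(c,px):
    K=c["K"];d=(np.asarray(px,float)-[K[0,2],K[1,2]])/K[0,0];s=d.copy()
    for _ in range(10): s=d/(1+float(c["k1"])*(s**2).sum(1,keepdims=True))
    return np.c_[s,np.ones(len(s))]
def plane(c,px,z):
    w=rays(c,px)@np.array(c["attitude"]).T; p=np.array(c["xyz"]); return p+w*((z-p[2])/w[:,2])[:,None]
def books(c,z=0.011):
    h=cv2.cvtColor(c["frame"],cv2.COLOR_RGB2HSV); m=cv2.inRange(h,(100,110,50),(125,255,255))
    cs=[k for k in cv2.findContours(m,cv2.RETR_EXTERNAL,cv2.CHAIN_APPROX_NONE)[0] if cv2.contourArea(k)>1000]
    out=[]
    for k in cs:
        P=plane(c,k[:,0,:],z)[:,:2]; r=cv2.minAreaRect((P*1000).astype(np.float32))
        b=cv2.boxPoints(r)/1000; e=[b[1]-b[0],b[2]-b[1]]; l=max(e,key=np.linalg.norm)
        if l[0]<0:l=-l
        out.append((np.array(r[0])/1000,np.degrees(np.arctan2(l[1],l[0])),sorted(np.linalg.norm(e,axis=1))))
    return sorted(out,key=lambda o:-o[0][1])
def edge(c,lo,hi):
    # guest-side rim: per column, first counter pixel from the top (by depth -> height)
    h,w=c["z_map"].shape;u,v=np.meshgrid(np.arange(w),np.arange(h));px=np.c_[u.ravel(),v.ravel()]
    W=(rays(c,px)*c["z_map"].reshape(-1,1))@np.array(c["attitude"]).T+c["xyz"]
    Z=W[:,2].reshape(h,w);on=(abs(Z)<0.03)
    P=[(x,np.argmax(on[:,x])-.5) for x in list(range(*lo))+list(range(*hi))]
    Q=plane(c,P,0)[:,:2].astype(np.float32)
    f=cv2.fitLine(Q,cv2.DIST_HUBER,0,1e-4,1e-4).ravel();n=np.array([f[1],-f[0]]);n*=np.sign(n[0])
    return n,float(n@f[2:]),np.abs((Q@n)-n@f[2:]).max()
E
python3 - <<'E'
from h import *
for n in("top","scene"):
    c=dict(np.load(f"pics/{n}0.npz"))
    B=books(c)
    for b in B: print(n,b)
    if n=="top":
        N,d,r=edge(c,(190,200),(240,350)); t=np.array([-N[1],N[0]]);print("edge",N,np.degrees(np.arctan2(N[1],N[0])),d,r)
    for b in B: print("  out",N@b[0]+.105-d,"along",t@b[0])
c=dict(np.load("pics/top0.npz"))
print(plane(c,[(318,172),(353,220),(385,180)],0.08), plane(c,[(340,265)],0))
E
```

```text
top (array([0.58466016, 0.55890118]), np.float32(22.6693), [np.float32(0.14555769), np.float32(0.20430063)])
top (array([0.55731781, 0.22384648]), np.float32(14.544325), [np.float32(0.1374601), np.float32(0.20106912)])
edge [0.9212527  0.38896453] 22.890083 0.79628986120224 0.0027093887
  out 0.06472264091864788 along 0.28747717513269155
  out -0.0907909663446973 along -0.010557680708909167
scene (array([0.58187634, 0.55893469]), np.float32(22.566082), [np.float32(0.14746533), np.float32(0.20946856)])
scene (array([0.55467169, 0.22385316]), np.float32(14.590585), [np.float32(0.14373541), np.float32(0.20741759)])
  out 0.062171078701081406 along 0.2885908494572941
  out -0.09322611033468453 along -0.009522277536772872
[[ 0.67880472 -0.0679315   0.08      ]
 [ 0.51989378 -0.17886408  0.08      ]
 [ 0.64934593 -0.29188574  0.08      ]] [[ 0.36392691 -0.15155331  0.        ]]
```

```bash
cat >> h.py <<'E'
A=np.radians(22.7);N=np.array([np.cos(A),np.sin(A)]);T=np.array([-N[1],N[0]])
R=np.array([[N[0],N[1],0],[N[1],-N[0],0],[0,0,-1.]])
def P(n,t,z): return np.r_[n*N+t*T,z]
def look(read_camera,tag):
    for n in("top","scene"):
        c=read_camera(n);cv2.imwrite(f"pics/{n}{tag}.png",c["frame"][:,:,::-1])
        for o in books(c): print(n,"n %.4f t %.4f ang %.2f"%(N@o[0],T@o[0],o[1]),o[2])
E
python3 - <<'E'
from h import *
from bench import *
for n in("top","scene"):
    for o in books(dict(np.load(f"pics/{n}0.npz"))): print(n,"n %.4f t %.4f ang %.2f"%(N@o[0],T@o[0],o[1]))
t=-0.009
print(solve_ik(P(.54,t,.2),R))
robot.move_to(P(.54,t,.22),R)
robot.servo_line(P(.54,t,.03),rate=.2)
o=sensors.get_obs();print(o["clock"],o["tool_pos"],o["wrist_force"],o["gripper_width"],o["joints"])
robot.servo_line(P(.54,t,-.008),rate=.04)
o=sensors.get_obs();print(o["clock"],o["tool_pos"],o["wrist_force"])
c=read_camera("scene");cv2.imwrite("pics/s1.png",cv2.resize(c["frame"][150:330,100:420,::-1],None,fx=2,fy=2))
E
```

```text
top n 0.7551 t 0.2900 ang 22.67
top n 0.6005 t -0.0086 ang 14.54
scene n 0.7525 t 0.2911 ang 22.57
scene n 0.5981 t -0.0075 ang 14.59
[ 8.91826430e+00  5.37986575e+00  9.91728451e+01 -2.54444375e-14
  7.54472891e+01  7.62182643e+01]
4.1417 [0.50277867 0.20024207 0.03123056] [-0.06164847  0.43491984  0.495488  ] 0.08496419613945416 [8.91564070e+00 1.83566782e+01 1.05308923e+02 4.49076890e-04
 5.61982321e+01 7.62174009e+01]
5.2417 [ 0.50125666  0.20002613 -0.00286975] [-24.26325352  -5.65862418  53.34920925]
```

View pics/s1.png

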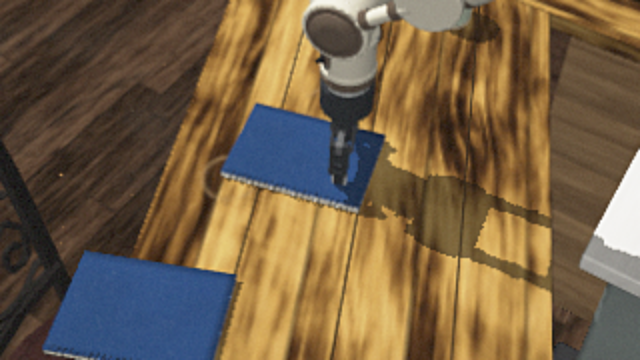

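I miscounted: 0.705 was the leading end, not the centre, so the fingertips came down on the notebook's top at 53 N. I'm lifting straight off and re-measuring before going on.

```bash
python3 - <<'E'
from h import *
from bench import *
p=sensors.get_obs()["tool_pos"]
robot.servo_line([p[0],p[1],.06],rate=.08)
t=-0.009
robot.servo_line(P(.43,t,.06),rate=.2)
look(read_camera,"2")
o=sensors.get_obs();print(o["clock"],o["tool_pos"],o["wrist_force"])
E
```

```text
top n 0.7548 t 0.2908 ang 22.26 [np.float32(0.14608645), np.float32(0.2047027)]
top n 0.6007 t -0.0084 ang 14.19 [np.float32(0.13762847), np.float32(0.20009926)]
scene n 0.7525 t 0.2911 ang 22.57 [np.float32(0.14746533), np.float32(0.20946856)]
scene n 0.5984 t -0.0077 ang 14.59 [np.float32(0.14343676), np.float32(0.20680894)]
7.0917 [0.40160147 0.15786597 0.06043558] [0.70608697 0.57500884 1.12124684]
```

View pics/scene2.png

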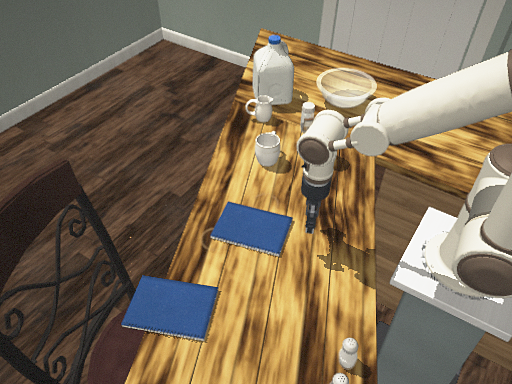

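The notebook hasn't moved: it is still at (252,228). The gripper (312,215) is now behind its trailing end. Next I lower it and push to about 15 mm short.

```bash
python3 - <<'E'
from h import *
from bench import *
t=-0.009
robot.servo_line(P(.43,t,-.008),rate=.06)
o=sensors.get_obs();print(o["clock"],o["tool_pos"],o["wrist_force"])
if abs(o["wrist_force"][2])<15:
    for n in(.53,.62):
        robot.servo_line(P(n,t,-.008),rate=.06)
        o=sensors.get_obs();print(o["clock"],N@o["tool_pos"][:2],o["tool_pos"],o["wrist_force"])
    robot.servo_line(P(.59,t,-.008),rate=.1); robot.servo_line(P(.53,t,.05),rate=.15)
    robot.servo_line(P(.45,t,.05),rate=.2)
    look(read_camera,"3");print(sensors.get_obs()["clock"])
E
```

```text
8.375 [ 0.40058724  0.15768077 -0.00763657] [-0.17653412 -0.74152483  0.7264439 ]
10.1917 0.5298563006242285 [ 0.49224588  0.19626727 -0.0080173 ] [-0.8938008   0.21737046 -0.30978181]
11.8417 0.6200818286470786 [ 0.57553063  0.23097046 -0.00783534] [-0.81210144 -0.31083232 -1.01241274]
top n 0.7549 t 0.2900 ang 22.67 [np.float32(0.14555766), np.float32(0.20469497)]
top n 0.7382 t 0.0061 ang 22.90 [np.float32(0.14404824), np.float32(0.20585944)]
scene n 0.7525 t 0.2911 ang 22.57 [np.float32(0.14746533), np.float32(0.20946856)]
scene n 0.7355 t 0.0071 ang 22.52 [np.float32(0.14420553), np.float32(0.20797688)]
13.65
```

The notebook is square and 17 mm short, and both cameras agree. Now the final push.

```bash
python3 - <<'E'
from h import *
from bench import *
t=0.005
robot.servo_line(P(.57,t,.05),rate=.2)
robot.servo_line(P(.57,t,-.008),rate=.06)
robot.servo_line(P(.61,t,-.008),rate=.06)
robot.servo_line(P(.6368,t,-.008),rate=.03); robot.sleep(.2)
o=sensors.get_obs();print(N@o["tool_pos"][:2],o["wrist_force"])
robot.servo_line(P(.59,t,-.008),rate=.06); robot.servo_line(P(.53,t,.05),rate=.15)
robot.servo_line(P(.45,t,.08),rate=.2)
look(read_camera,"4");print(sensors.get_obs()["clock"])
E
```

```text
0.6369955872232753 [-0.17645309  0.60483011 -0.22982376]
top n 0.7551 t 0.2900 ang 22.67 [np.float32(0.14555769), np.float32(0.20478344)]
top n 0.7550 t 0.0063 ang 23.01 [np.float32(0.14527608), np.float32(0.20470366)]
scene n 0.7527 t 0.2905 ang 22.96 [np.float32(0.1476098), np.float32(0.20904557)]
scene n 0.7529 t 0.0067 ang 23.02 [np.float32(0.14506847), np.float32(0.20851351)]
19.8917
```

View pics/top4.png

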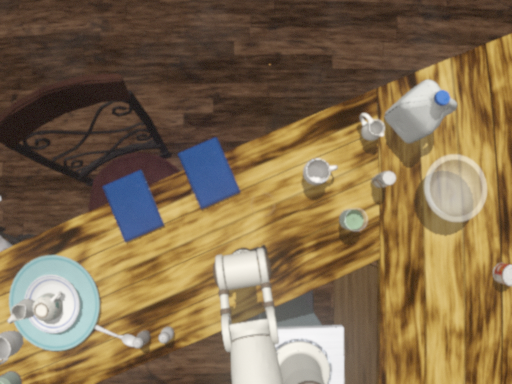

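Both notebooks, at (133,205) and (209,172), overhang equally. The mug, jar and candle are where they were, and the arm is clear, so I'm handing in.

```bash
python3 -c "
from bench import *
robot.sleep(.3);robot.sign_off()"
```

```text
the job is handed in; nothing more can be done
```

I pushed the second notebook about 155 mm towards the guest-side edge with the two open fingertips against its trailing end, which also squared it. I did this in two strokes with a camera check between them, and handed the job in at about 20 s.

**Last checks:**
- **Leading ends:** level within about 0.2 mm in both the top and scene cameras.
- **Squareness:** the pushed notebook is at 23.0°, against 22.9° for the edge fit and 22.7–23.0° for the first notebook.
- **First notebook:** unmoved within about 1 mm.
- **Mug, spice jar and candle:** in the same places in the last top view, judged by eye rather than measured.
- **Arm:** clear of everything.

**One mistake:** my first descent was in the wrong place, and the fingertips pressed on top of the notebook, with about 53 N at the wrist. I lifted straight off, and a fresh measurement showed the notebook had not moved. The 40 N limit is for the arm and the gripper's body. I took this to be fingertip contact only and under the 120 N wrist limit, but sign-off gives no verdict to confirm that.

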